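# Unlock the dryer's control box

### The arm

A 7-joint arm with a two-finger parallel gripper is mounted at the origin on the work surface. World frame = base frame: x ahead of the robot, y to its left, z up, the work surface at z = 0. Lengths are in mm, angles in rad, forces in N, time in s.
With the tool pointing down it reaches from about 400 to 875 mm from the base axis. Payload 4.4 kg.
Tool frame: the origin (TCP) lies between the finger pads; the fingertips stand 22 mm ahead of it and the grasp point (between the pads) lies 3 mm ahead of it; z points along the fingers, y is the line along which they close (so a half turn about z gives the same grasp; the last joint's range is limited). The gripper opens to 85 mm and grips with 20 to 120 N. Pads are 22 mm wide; open, the fingers measure 114 mm over their backs; the gripper's body (76 mm by 85 mm) begins 54 mm behind the grasp point. The pads swing forward as they close: fully open they stand 13 mm farther back than shut.
Start: joints at [-1.368, 0.628, 0.038, 1.517, -0.027, 0.996, -0.02], TCP at [172.599, 626.679, 253.313] pointing down, gripper open.
Joint ranges: [-3.06, 3.06], [-0.37, 2.12], [-1.25, 1.32], [0.18, 2.47], [-1.1, 4.24], [0.23, 1.98], [-2.94, 2.94]. Speed limits (rad/s): [2.57, 2.57, 3.14, 3.14, 3.14, 3.14, 3.14].

### API

Orientations are given as [roll, pitch, yaw] about the fixed x, y, z axes, in that order (R = Rz(yaw) Ry(pitch) Rx(roll)).
In Python, from cell import ctrl gives the robot as it stands.
- The arm moves only by the tool step_arm, never from a script. Its argument "plan" is a list of rows, each an object of numbers: "dx", "dy", "dz": the shift along the tool's x, y, z scaled (see below); "ax", "ay", "az": the turn, a rotation vector about the tool's x, y, z scaled (see below); "gripper": the opening, from 0 (shut) to 1 (fully open). A call has 1 to 20 rows; each row shifts and turns the commanded pose from where the row before left it, along the tool's axes as they then stand; what a row does not reach is not made up. The controller multiplies each number of a shift by 0.3 m and each number of a turn by 90 degrees. A row lasts 1/8 s, in which the tool goes at most 62.5 mm and 10.7 degrees, less where a joint would pass 70% of its speed; a pose out of reach is approached as far as the arm can. A call with a number of a shift or a turn outside -1 to 1 is refused whole. A call with a gripper value outside its range is refused whole. The fingers move at their own pace and stop on an object; the grip force is fixed at half the most. Time passes only in rows, so rows that do not move let the fingers close. It gives the time, the measured TCP pose, the force, the opening and the grip force at its end, in the units of the state.
- ctrl.read_state(): the state, without advancing time (a new reading comes with each control period).
- ctrl.get_image(name): name is "side" or "top"; returns a dict with "color" (420x560x3 uint8, red, green, blue), "range_z" (420x560 float32, mm along the optical axis (not along the pixel's ray), 0 where there is no reading), "fx", "fy", "cx", "cy" (pixels), "T" (4x4, takes a point from camera to world coordinates). Camera axes: x right, y down, z forward; pixel columns grow to the right and rows downward; lengths in mm; the calibration is good to about 2 mm. A picture is of the moment at which its call begins.
- ctrl.finish_job(): hands the job in; it is judged then, once.
The state is a dict: "clock": time; "qpos": joint angles; "qd": joint speeds; "tau": joint torques, N m; "eef_pos": TCP position; "tool_rot": TCP orientation; "force": force on the tool from outside, world axes, zero at the start; "torque": the same for the moment, N m; "width": finger opening in mm; "gripper_force": force on a finger pad.
Only numpy, scipy, OpenCV 4.12 (cv2) and the standard library are available. Lean on these libraries where they do the work, as an engineer would, in place of code of your own. Each camera call takes 0.05 s, during which the arm holds its last target. There are 200 camera calls.

### The job

Take the key with the round disc-shaped bow from the wooden key rack and push its flat blade down into the keyhole of the grey control box until it is fully home. Then turn it clockwise, seen from above, as far as it goes, so that the bolt lets go and the hatch lifts ajar, and leave the key standing in the lock.

Things in the scene. Friction and masses are not known exactly. Their poses are not given: they have to be found in the camera images.
- key_grip (a point): Centre of the disc bow (44 mm across, 12 mm thick, dark eye) of a steel key standing in a rack 60 mm high, in a row of three keys 75 mm apart (the others: square bow, T-bar). z up; x along bow, blade and row; y through the 12 mm: pinch along y from above. Below it: shoulder 42 x 22 mm, underside 30 mm down, then a blade 28 (x) x 7 (y) mm to the tip 70 mm down. Lift 45 mm to clear the rack. 0.10-0.21 kg.
- keyhole (a point): Centre of the slot's mouth on top of a round steel lock barrel (88 mm wide, 40 high) on a grey box 40 mm high. z up, x along the slot; turns with the brass plug. Slot 36 (x) x 15 (y) mm, 38 deep, its top 9 mm flared to 46 x 25. Key fits either way round. Fully home its tip is on the slot's floor and the disc's centre 32 mm above the mouth. Box 200 x 260 mm.
- lock_plug (a joint): Turn of the brass plug holding the slot, about the vertical through the keyhole, rad: 0 locked (start), growing clockwise seen from above to a firm stop at 1.05. Light friction (0.15 N m); stays where left. The blade has up to 0.3 rad of play in the slot either way, so the key itself turns 1.05 to 1.35 rad for the full travel.
- hatch (a joint): Angle of the hatch, a grey steel plate 160 x 110 mm on the box beside the lock, rad: 0 shut, opening upward. As the plug turns it draws the hidden bolt back and cams the hatch up in step with it, 0.21 rad per rad: about 0.22 rad at the plug's stop. It needs no touch.
Things that resemble listed ones, but are neither listed nor needed, are in the scene too. Leave any purple or red look-alike of the part that bears key_grip alone.

How it is judged (in metres and radians):
On the way, in this order (a step that is already met when the one before it is completed fails the run):
1. the disc-bowed key is fully home in the keyhole (within 6 mm of the full depth, blade along the slot) before the plug has turned more than 0.35 rad (angle between the x axis of key_grip and the x axis of keyhole, either way round below 0.5 rad and z of key_grip in the frame of keyhole between 0.02 and 0.038 m and horizontal distance between key_grip and keyhole below 0.03 m and angle between key_grip's own z axis and vertical below 0.4 rad and value of joint lock_plug below 0.35 rad), for 0.1 s.
2. with the key still home, the plug is turned clockwise by more than 0.7 rad, so that the hatch is ajar (angle between the x axis of key_grip and the x axis of keyhole, either way round below 0.5 rad and z of key_grip in the frame of keyhole between 0.02 and 0.038 m and horizontal distance between key_grip and keyhole below 0.03 m and angle between key_grip's own z axis and vertical below 0.4 rad and value of joint lock_plug above 0.7 rad and value of joint hatch above 0.1 rad), for 0.1 s.
At the end, for the whole second after the job is handed in: The plug is turned clockwise by more than 0.7 rad and the hatch stands ajar by more than 0.1 rad. The disc-bowed key stands at rest in the lock: blade along the slot within 0.5 rad, disc centre 20 to 38 mm above the mouth and within 30 mm of its axis sideways, leaning less than 0.4 rad (all of step 2 and linear speed of key below 0.03 m/s); the robot touches nothing.
It also fails if it takes over 42 s, if anything falls off the work surface, if the arm or the gripper's body presses on something with over 40 N, if the wrist force passes 120 N, or if a joint passes its speed limit or range.

## Working session

There is one attempt and no reset: what is moved stays moved. The work goes in short steps, Python scripts to look and compute and a tool call to move; the robot and the scene stay as the last step left them, time stands still between calls to the robot, and variables do not carry over. Pictures are saved under pics/ and viewed, at most 10 in all, crops included, and the job is handed in when it is done.

Besides the shell and the picture viewer there is one more tool, called after ">>>" by a JSON object that holds its "method" and its "body", one argument or row to a line. step_arm: Moves the arm, as the interface text tells. Shifts and turns lie within -1 to 1; 1 stands for 0.3 m of shift or 90 degrees of turn. Its arguments: {"type":"object","properties":{"plan":{"type":"array"}},"required":["plan"]}

```bash
mkdir -p pics
cat > h.py <<'E'
import numpy as np, cv2
from cell import ctrl
def grab(n,tag):
    im=ctrl.get_image(n); cv2.imwrite(f'pics/{tag}.png',im['color'][:,:,::-1]); np.savez(f'{tag}.npz',**im); return im
def pt(im,u,v,z=None):
    z=im['range_z'][int(v),int(u)] if z is None else z
    p=np.array([(u-im['cx'])/im['fx']*z,(v-im['cy'])/im['fy']*z,z,1]); return (im['T']@p)[:3]
def cloud(im):
    Z=im['range_z'].astype(float); v,u=np.mgrid[:Z.shape[0],:Z.shape[1]]
    P=np.stack([(u-im['cx'])/im['fx']*Z,(v-im['cy'])/im['fy']*Z,Z,np.ones_like(Z)],-1)
    return (P@np.array(im['T']).T)[...,:3]
E
python3 - <<'E'
from h import *
for n in('top','side'):
    im=grab(n,n+'0'); print(n,im['fx'],np.round(im['T'],3).tolist())
print(ctrl.read_state())
E
```

```text
top 539.0785782177222 [[-0.015, -0.99, 0.144, 323.554], [-1.0, 0.014, -0.002, 83.815], [0.0, -0.144, -0.99, 1525.455], [0.0, 0.0, 0.0, 1.0]]
side 500.41640563759665 [[-0.965, -0.188, 0.184, 358.852], [-0.263, 0.665, -0.699, 798.677], [0.009, -0.723, -0.691, 816.46], [0.0, 0.0, 0.0, 1.0]]
{'clock': 0.1, 'qpos': array([-1.36781077,  0.62928298,  0.03844751,  1.5182717 , -0.02703767,
        0.99631516, -0.02001817]), 'qd': array([-0.00035111, -0.00058154,  0.0003485 , -0.00416316,  0.00204777,
        0.00127875, -0.0015862 ]), 'tau': array([ 2.78527477e-03, -5.64525926e+01,  1.23037275e+00, -1.93970221e+01,
        1.13313735e-02,  5.41060406e-03,  1.78223900e-05]), 'eef_pos': array([172.43518377, 626.1583933 , 252.46086073]), 'tool_rot': array([-3.13983300e+00, -1.02905534e-05,  2.87276611e+00]), 'force': array([0.6121752 , 0.256043  , 0.80902935]), 'torque': array([ 0.03925276, -0.01868423,  0.00759616]), 'gripper_force': 0.0, 'width': 85.54442018796837}
```

View pics/top0.png

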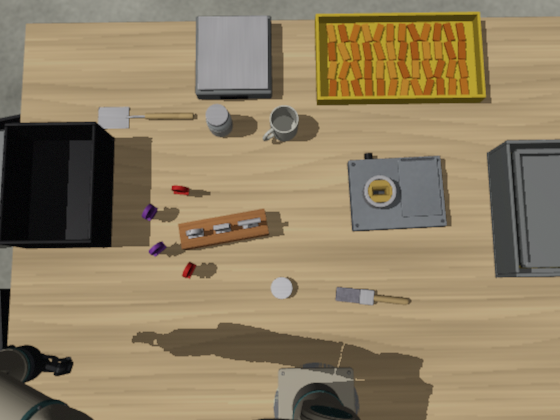

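View pics/side0.png

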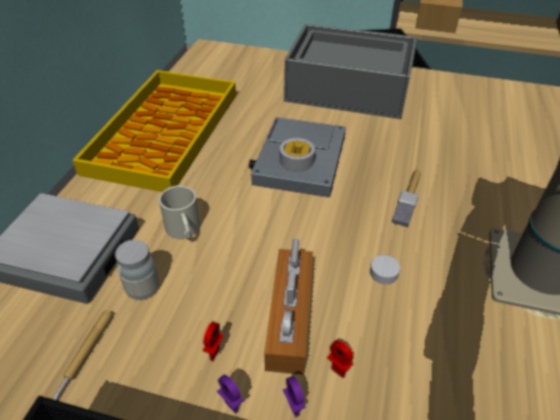

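The top view shows the rack at about (224,229) with keys at (195,233), (221,228) and (249,223), and the lock barrel at (380,191). The side view shows the keys at (287,325), (291,290) and (295,255). The red and purple ones are look-alikes. I'll enlarge to find the disc bow.

Run:
```python
import cv2,numpy as np
s=cv2.imread('pics/side0.png');t=cv2.imread('pics/top0.png')
a=cv2.resize(s[230:380,255:330],None,fx=4,fy=4,interpolation=cv2.INTER_CUBIC)
b=cv2.resize(t[205:255,172:272],None,fx=4.9,fy=4.9,interpolation=cv2.INTER_CUBIC)
c=cv2.resize(t[165:217,340:440],None,fx=4.9,fy=4.9,interpolation=cv2.INTER_CUBIC)
r=np.zeros((600,490,3),np.uint8);r[:b.shape[0]]=b;r[300:300+c.shape[0]]=c
cv2.imwrite('pics/c0.png',np.hstack([a,r]))
```

```text
(no output)
```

View pics/c0.png

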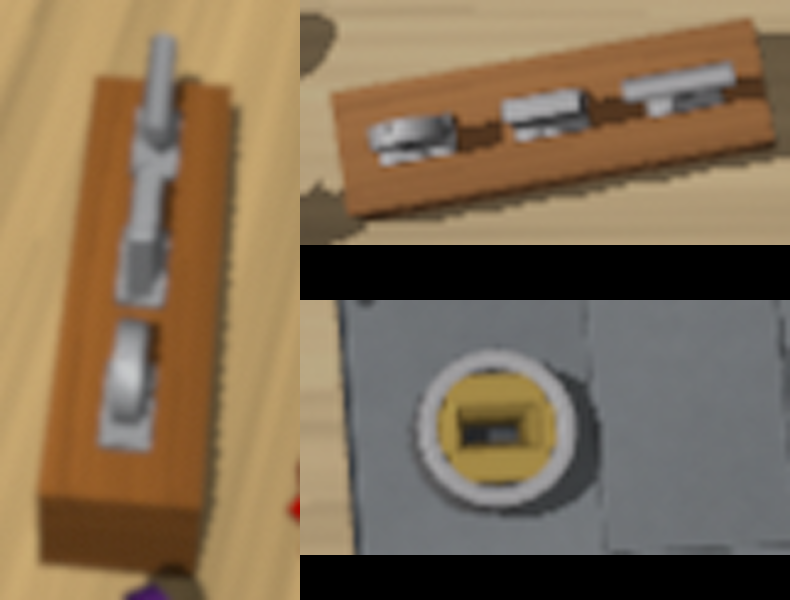

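Candidates in the top view are (195,233) rounded, (221,228) square and (249,223) long T-bar. The crop shows the left one, side view (287,325), has the round disc bow, so that is the key. The slot lies roughly along image x at about (380,191). Next I'll measure from depth.

Run:
```python
from h import *
def ld(t): return dict(np.load(t+'.npz'))
def axis(Q):
    c=Q.mean(0);w,v=np.linalg.eigh(np.cov((Q-c).T));return c,np.degrees(np.arctan2(v[1,1],v[0,1])),np.sqrt(w)
for t in('top0','side0'):
    im=ld(t);P=cloud(im);u=(195,233) if t[0]=='t' else (288,315)
    print(t,'disc px',P[u[1]-3:u[1]+3,u[0]].round(0).tolist())
    if t=='top0': d0=P[233,195,:2]
    X=P.reshape(-1,3);C=im['color'].reshape(-1,3).astype(int)
    grey=(abs(C[:,0]-C[:,2])<25)
    n=np.hypot(*(X[:,:2]-d0).T)<35
    for lo in(66,95,104):
        Q=X[n&grey&(X[:,2]>lo)&(X[:,2]<120)];print(' >',lo,len(Q),Q.mean(0).round(1),Q.min(0).round(),Q.max(0).round(),axis(Q[:,:2])[1].round(1))
    R=X[(np.hypot(*(X[:,:2]-d0).T)<260)&(C[:,0]-C[:,2]>50)&(abs(X[:,2]-60)<4)]
    r=cv2.minAreaRect(R[:,:2].astype(np.float32));print(' rack',len(R),r,axis(R[:,:2])[1])
    # all steel tops in the rack: the row axis
    k0=P[191,380] if t=='top0' else k0
    n=np.hypot(*(X[:,:2]-k0[:2]).T)
    Q=X[(n<70)&(abs(X[:,2]-80)<5)];(e,rad)=cv2.minEnclosingCircle(Q[:,:2].astype(np.float32));print(' barrel',len(Q),e,rad,Q[:,2].mean())
    B=X[(n<60)&(C[:,0]-C[:,2]>50)&(X[:,2]>60)];print(' brass',len(B),B.mean(0).round(1),B[:,2].min(),B[:,2].max())
    S=X[(np.hypot(*(X[:,:2]-np.array(e)).T)<26)&(X[:,2]<62)&(X[:,2]>30)];print(' slot',len(S),axis(S[:,:2]),S[:,2].min())
    S=X[(np.hypot(*(X[:,:2]-np.array(e)).T)<30)&(X[:,2]<76.5)];print(' flare',len(S),axis(S[:,:2]),cv2.minAreaRect(S[:,:2].astype(np.float32)))
    Bx=X[(n<230)&(abs(X[:,2]-40)<4)];print(' box',cv2.minAreaRect(Bx[:,:2].astype(np.float32)))
```

```text
top0 disc px [[473.0, 313.0, 114.0], [471.0, 313.0, 110.0], [469.0, 314.0, 108.0], [466.0, 313.0, 113.0], [464.0, 315.0, 99.0], [464.0, 318.0, 80.0]]
 > 66 108 [468.3 316.4 100.1] [460. 297.  66.] [481. 340. 116.] 102.0
 > 95 83 [469.1 316.9 106.8] [461. 297.  96.] [478. 340. 116.] 99.6
 > 104 57 [469.5 317.6 109.5] [461. 301. 104.] [477. 335. 116.] 102.3
 rack 1303 ((489.3797302246094, 246.4315185546875), (240.87782287597656, 240.3503875732422), 9.730177879333496) 99.12953450712588
 barrel 602 (576.2103881835938, -184.7865447998047) 44.165401458740234 79.57275771247623
 brass 367 [ 578.3 -184.1   78.2] 60.118651340025735 90.51819331013621
 slot 57 (array([ 580.02160435, -188.50015485]), np.float64(91.33981325034192), array([3.63927657, 9.27648378])) 34.75352272443001
 flare 160 (array([ 578.59042598, -186.66848215]), np.float64(82.53365241814026), array([11.71944003, 14.00007996])) ((575.7405395507812, -183.59304809570312), (52.189395904541016, 57.91318130493164), 87.13436889648438)
 box ((585.5518798828125, -239.3950958251953), (215.0550994873047, 260.7496032714844), 2.043165445327
[... 403 characters left out ...]
5712890625), (236.39456176757812, 288.8185119628906), 27.192760467529297) 99.89501536988399
 barrel 518 (578.974609375, -179.62762451171875) 45.420841217041016 77.87316066330679
 brass 308 [ 578.9 -184.    75.9] 60.0677036426689 81.78550093493413
 slot 23 (array([ 582.49636468, -197.23185517]), np.float64(-152.15077631001364), array([2.3073163 , 3.99525506])) 47.19320193914939
 flare 132 (array([ 579.83628368, -188.70964358]), np.float64(98.20375089521075), array([11.99625224, 13.90531512])) ((576.617431640625, -178.22561645507812), (57.76337432861328, 51.91891098022461), 52.1123046875)
 box ((580.6988525390625, -233.5512237548828), (199.4626922607422, 265.99188232421875), 2.212036371231079)
```

Disc key is at about (470, 321), z 90 when seated, with its row axis at about 98.5°. Its top at 112 matches. The keyhole is at about (577.5, -184, 80) with the slot at about 92°, and barrel radius 44 checks. Going above the key now.

>>> {"method": "step_arm", "body": {
  "plan": [
    {"dx": -0.136,"dy": -0.08,"dz": 0.019,"gripper": 1},
    {"dx": -0.136,"dy": -0.08,"dz": 0.019,"gripper": 1},
    {"dx": -0.136,"dy": -0.08,"dz": 0.019,"gripper": 1},
    {"dx": -0.136,"dy": -0.08,"dz": 0.019,"gripper": 1},
    {"dx": -0.136,"dy": -0.08,"dz": 0.019,"gripper": 1},
    {"dx": -0.136,"dy": -0.08,"dz": 0.019,"gripper": 1},
    {"dx": -0.136,"dy": -0.08,"dz": 0.019,"gripper": 1},
    {"dx": -0.136,"dy": -0.08,"dz": 0.019,"gripper": 1},
    {"dx": -0.136,"dy": -0.08,"dz": 0.019,"gripper": 1},
    {"az": 0.092,"gripper": 1},
    {"az": 0.092,"gripper": 1},
    {"az": 0.092,"gripper": 1},
    {"az": 0.092,"gripper": 1},
    {"az": 0.092,"gripper": 1},
    {"az": 0.092,"gripper": 1},
    {"az": 0.092,"gripper": 1},
    {"az": 0.092,"gripper": 1},
    {"gripper": 1},
    {"gripper": 1}
  ]
}}

```text
invalid input
```

>>> {"method": "step_arm", "body": {
  "plan": [
    {"dx": -0.136,"dy": -0.08,"dz": 0.019,"ax": 0,"ay": 0,"az": 0,"gripper": 1},
    {"dx": -0.136,"dy": -0.08,"dz": 0.019,"ax": 0,"ay": 0,"az": 0,"gripper": 1},
    {"dx": -0.136,"dy": -0.08,"dz": 0.019,"ax": 0,"ay": 0,"az": 0,"gripper": 1},
    {"dx": -0.136,"dy": -0.08,"dz": 0.019,"ax": 0,"ay": 0,"az": 0,"gripper": 1},
    {"dx": -0.136,"dy": -0.08,"dz": 0.019,"ax": 0,"ay": 0,"az": 0,"gripper": 1},
    {"dx": -0.136,"dy": -0.08,"dz": 0.019,"ax": 0,"ay": 0,"az": 0,"gripper": 1},
    {"dx": -0.136,"dy": -0.08,"dz": 0.019,"ax": 0,"ay": 0,"az": 0,"gripper": 1},
    {"dx": -0.136,"dy": -0.08,"dz": 0.019,"ax": 0,"ay": 0,"az": 0,"gripper": 1},
    {"dx": -0.136,"dy": -0.08,"dz": 0.019,"ax": 0,"ay": 0,"az": 0,"gripper": 1},
    {"dx": 0,"dy": 0,"dz": 0,"ax": 0,"ay": 0,"az": 0.092,"gripper": 1},
    {"dx": 0,"dy": 0,"dz": 0,"ax": 0,"ay": 0,"az": 0.092,"gripper": 1},
    {"dx": 0,"dy": 0,"dz": 0,"ax": 0,"ay": 0,"az": 0.092,"gripper": 1},
    {"dx": 0,"dy": 0,"dz": 0,"ax": 0,"ay": 0,"az": 0.092,"gripper": 1},
    {"dx": 0,"dy": 0,"dz": 0,"ax": 0,"ay": 0,"az": 0.092,"gripper": 1},
    {"dx": 0,"dy": 0,"dz": 0,"ax": 0,"ay": 0,"az": 0.092,"gripper": 1},
    {"dx": 0,"dy": 0,"dz": 0,"ax": 0,"ay": 0,"az": 0.092,"gripper": 1},
    {"dx": 0,"dy": 0,"dz": 0,"ax": 0,"ay": 0,"az": 0.092,"gripper": 1},
    {"dx": 0,"dy": 0,"dz": 0,"ax": 0,"ay": 0,"az": 0,"gripper": 1}
  ]
}}

```text
clock: 2.35
eef_pos: [468.9, 320.9, 201.6]
tool_rot: [-3.141, 0.001, 1.718]
force: [-1.1, 1.4, -0.5]
width: 85.5
gripper_force: 0.0
```

>>> {"method": "step_arm", "body": {
  "plan": [
    {"dx": 0,"dy": 0.003,"dz": 0.1,"ax": 0,"ay": 0,"az": 0,"gripper": 1},
    {"dx": 0,"dy": 0,"dz": 0.1,"ax": 0,"ay": 0,"az": 0,"gripper": 1},
    {"dx": 0,"dy": 0,"dz": 0.1,"ax": 0,"ay": 0,"az": 0,"gripper": 1},
    {"dx": 0,"dy": 0,"dz": 0.05,"ax": 0,"ay": 0,"az": 0,"gripper": 1},
    {"dx": 0,"dy": 0,"dz": 0,"ax": 0,"ay": 0,"az": 0,"gripper": 1},
    {"dx": 0,"dy": 0,"dz": 0,"ax": 0,"ay": 0,"az": 0,"gripper": 0},
    {"dx": 0,"dy": 0,"dz": 0,"ax": 0,"ay": 0,"az": 0,"gripper": 0},
    {"dx": 0,"dy": 0,"dz": 0,"ax": 0,"ay": 0,"az": 0,"gripper": 0},
    {"dx": 0,"dy": 0,"dz": 0,"ax": 0,"ay": 0,"az": 0,"gripper": 0},
    {"dx": 0,"dy": 0,"dz": 0,"ax": 0,"ay": 0,"az": 0,"gripper": 0},
    {"dx": 0,"dy": 0,"dz": 0,"ax": 0,"ay": 0,"az": 0,"gripper": 0},
    {"dx": 0,"dy": 0,"dz": 0,"ax": 0,"ay": 0,"az": 0,"gripper": 0},
    {"dx": 0,"dy": 0,"dz": 0,"ax": 0,"ay": 0,"az": 0,"gripper": 0}
  ]
}}

```text
clock: 3.98
eef_pos: [470.3, 321.2, 97.4]
tool_rot: [3.141, -0.0, 1.717]
force: [-0.9, -0.3, 6.0]
width: 11.1
gripper_force: 58.7
```

>>> {"method": "step_arm", "body": {
  "plan": [
    {"dx": 0,"dy": 0,"dz": -0.05,"ax": 0,"ay": 0,"az": 0,"gripper": 0},
    {"dx": 0,"dy": 0,"dz": -0.05,"ax": 0,"ay": 0,"az": 0,"gripper": 0},
    {"dx": 0,"dy": 0,"dz": -0.1,"ax": 0,"ay": 0,"az": 0,"gripper": 0},
    {"dx": 0,"dy": 0,"dz": -0.1,"ax": 0,"ay": 0,"az": 0,"gripper": 0},
    {"dx": 0,"dy": 0,"dz": -0.1,"ax": 0,"ay": 0,"az": 0,"gripper": 0},
    {"dx": 0,"dy": 0,"dz": 0,"ax": 0,"ay": 0,"az": 0,"gripper": 0}
  ]
}}

```text
clock: 4.72
eef_pos: [471.6, 321.8, 219.9]
tool_rot: [3.136, -0.003, 1.717]
force: [0.6, 0.0, -2.4]
width: 11.6
gripper_force: 58.8
```

Run:
```python
from h import *
im=grab('side','side1')
s=ctrl.read_state();T=np.linalg.inv(im['T']);p=T@np.append(s['eef_pos']-[0,0,30],1);u=int(im['fx']*p[0]/p[2]+im['cx']);v=int(im['fy']*p[1]/p[2]+im['cy']);print(u,v)
u0,v0=max(u-75,0),max(v-60,0)
cv2.imwrite('pics/c1.png',cv2.resize(im['color'][v0:v0+120,u0:u0+150,::-1],None,fx=5,fy=5,interpolation=cv2.INTER_CUBIC));print(u0,v0)
```

```text
288 285
213 225
```

View pics/c1.png

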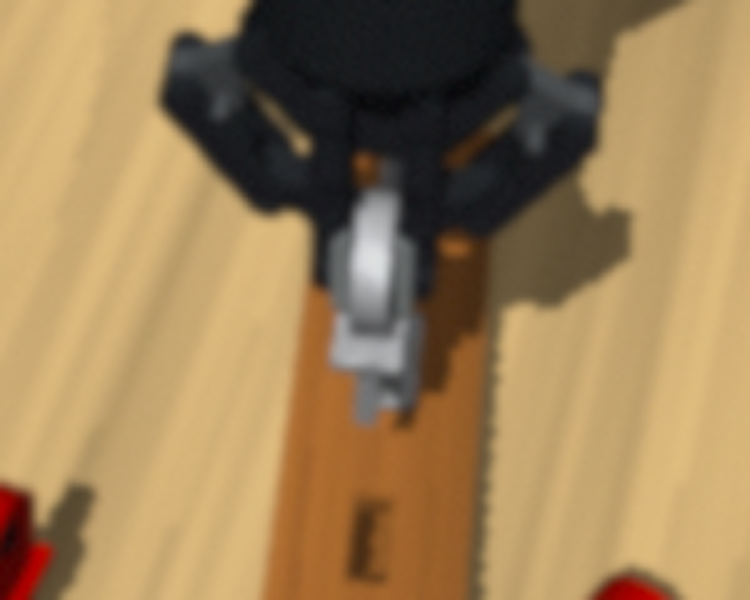

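The key hangs straight in the pads, with disc at crop (372,260) and blade tip at (367,420). Checking its offset along the pads.

Run:
```python
from h import *
im=dict(np.load('side1.npz'));P=cloud(im).reshape(-1,3);s=ctrl.read_state();e=s['eef_pos'];print(e)
a=s['tool_rot'][2];ux=np.array([np.cos(a),np.sin(a)]);uy=np.array([np.sin(a),-np.cos(a)])
D=P-e;L=np.c_[D[:,:2]@ux,D[:,:2]@uy,D[:,2]]
C=im['color'].reshape(-1,3).astype(int)
m=(abs(L[:,0])<35)&(abs(L[:,1])<13)&(C.min(1)>90)
for lo in range(-75,30,7):
    q=L[m&(L[:,2]>=lo)&(L[:,2]<lo+7)]
    if len(q):print(lo,len(q),q[:,0].max().round(1),np.median(q[:,0]).round(1),q[:,1].mean().round(1))
```

```text
[470.51045094 321.32365946 218.21180672]
-75 4 16.0 15.2 2.8
-68 13 16.8 15.3 1.6
-61 13 17.0 15.6 2.4
-54 10 17.6 15.9 2.2
-47 3 17.2 16.9 2.4
-40 11 23.6 22.3 2.9
-33 118 24.6 17.1 2.0
-26 3 19.4 18.7 0.2
-19 19 22.7 13.7 1.3
-12 32 24.1 22.4 2.7
-5 54 24.3 20.8 1.5
2 60 22.7 18.1 1.8
9 135 20.6 9.8 2.0
16 19 14.5 9.3 1.0
```

>>> {"method": "step_arm", "body": {
  "plan": [
    {"dx": -0.08,"dy": 0.005,"dz": 0,"ax": 0,"ay": 0,"az": 0,"gripper": 0},
    {"dx": -0.15,"dy": 0.009,"dz": 0,"ax": 0,"ay": 0,"az": 0,"gripper": 0},
    {"dx": -0.15,"dy": 0.009,"dz": 0,"ax": 0,"ay": 0,"az": 0,"gripper": 0},
    {"dx": -0.15,"dy": 0.009,"dz": 0,"ax": 0,"ay": 0,"az": 0,"gripper": 0},
    {"dx": -0.15,"dy": 0.009,"dz": 0,"ax": 0,"ay": 0,"az": 0,"gripper": 0},
    {"dx": -0.15,"dy": 0.009,"dz": 0,"ax": 0,"ay": 0,"az": 0,"gripper": 0},
    {"dx": -0.15,"dy": 0.009,"dz": 0,"ax": 0,"ay": 0,"az": 0,"gripper": 0},
    {"dx": -0.15,"dy": 0.009,"dz": 0,"ax": 0,"ay": 0,"az": 0,"gripper": 0},
    {"dx": -0.15,"dy": 0.009,"dz": 0,"ax": 0,"ay": 0,"az": 0,"gripper": 0},
    {"dx": -0.15,"dy": 0.009,"dz": 0,"ax": 0,"ay": 0,"az": 0,"gripper": 0},
    {"dx": -0.15,"dy": 0.009,"dz": 0,"ax": 0,"ay": 0,"az": 0,"gripper": 0},
    {"dx": -0.15,"dy": 0.009,"dz": 0.02,"ax": 0,"ay": 0,"az": 0,"gripper": 0},
    {"dx": -0.143,"dy": 0.005,"dz": 0.02,"ax": 0,"ay": 0,"az": 0.036,"gripper": 0},
    {"dx": 0,"dy": 0,"dz": 0.02,"ax": 0,"ay": 0,"az": 0.035,"gripper": 0},
    {"dx": 0,"dy": 0,"dz": 0,"ax": 0,"ay": 0,"az": 0,"gripper": 0}
  ]
}}

```text
clock: 6.65
eef_pos: [582.8, -229.8, 196.9]
tool_rot: [-3.138, -0.002, 1.605]
force: [-0.2, 0.6, -2.1]
width: 11.2
gripper_force: 58.7
```

Run:
```python
from h import *
print(ctrl.read_state()['eef_pos'])
s=grab('side','side2')['color'][:,:,::-1];t=grab('top','top2')['color'][:,:,::-1]
a=cv2.resize(s[70:195,240:350],None,fx=4,fy=4,interpolation=cv2.INTER_CUBIC)[:500]
b=cv2.resize(t[150:275,335:424],None,fx=4,fy=4,interpolation=cv2.INTER_CUBIC)
cv2.imwrite('pics/c2.png',np.hstack([a,b]))
```

```text
[ 582.81166909 -229.81038723  196.85862102]
```

View pics/c2.png

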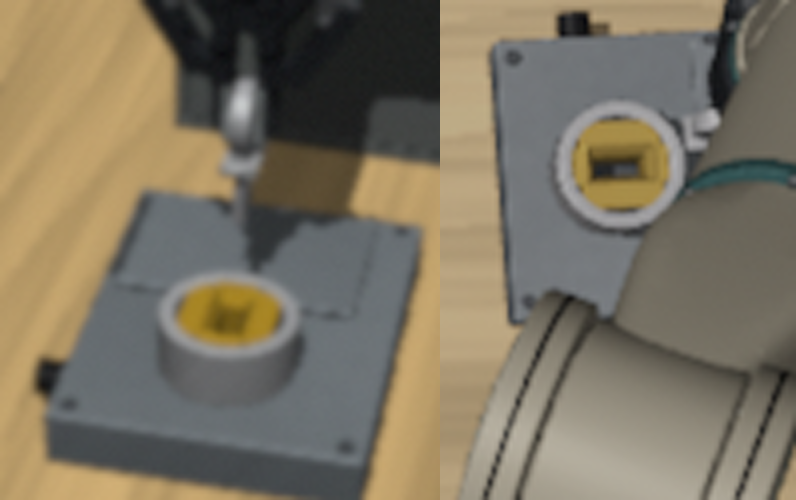

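The top view shows barrel ring and slot centred at crop (621,166), i.e. pixel (380.2,191.5). The side view has the ring centre at crop (229,312), i.e. pixel (297.3,148). I overshot 45 mm in y, which is harmless. Now the ring centre at z=80 from both.

Run:
```python
from h import *
for t,u,v in(('top2',380.2,191.5),('side2',297.3,148)):
    im=dict(np.load(t+'.npz'));o=im['T'][:3,3];d=pt(im,u,v,1000.)-o;print(t,o+d*(80-o[2])/d[2])
    for uu,vv in ((590,148),(652,146),(590,185),(652,183)):
        if t=='top2':
            d=pt(im,335+(uu-440)/4,150+vv/4,1000.)-o;print((o+d*(78-o[2])/d[2]).round(1))
im=dict(np.load('side2.npz'));P=cloud(im).reshape(-1,3);D=P-ctrl.read_state()['eef_pos'];C=im['color'].reshape(-1,3)
for lo,hi in((-75,-45),(-40,-30),(-12,0)):
    q=D[(abs(D[:,0])<14)&(abs(D[:,1])<35)&(C.min(1)>80)&(D[:,2]>lo)&(D[:,2]<hi)];print(len(q),q.mean(0).round(1),q.max(0).round(1))
```

```text
top2 [ 574.92429635 -184.71151496   80.        ]
[ 588.  -164.6   78. ]
[ 588.8 -206.9   78. ]
[ 562.5 -163.6   78. ]
[ 563.2 -205.8   78. ]
side2 [ 576.39278394 -178.36493012   80.        ]
27 [ -1.   15.6 -61.2] [  1.8  18.5 -48.8]
59 [ -1.6  15.2 -34.8] [ 10.6  25.4 -30.3]
40 [-2.  18.2 -5.8] [ 9.4 26.9 -0.2]
```

>>> {"method": "step_arm", "body": {
  "plan": [
    {"dx": 0.07,"dy": -0.008,"dz": 0,"ax": 0,"ay": 0,"az": 0,"gripper": 0},
    {"dx": 0.075,"dy": -0.008,"dz": 0,"ax": 0,"ay": 0,"az": 0,"gripper": 0},
    {"dx": 0,"dy": 0,"dz": 0.06,"ax": 0,"ay": 0,"az": 0,"gripper": 0},
    {"dx": 0,"dy": 0,"dz": 0.05,"ax": 0,"ay": 0,"az": 0,"gripper": 0},
    {"dx": 0,"dy": 0,"dz": 0,"ax": 0,"ay": 0,"az": 0,"gripper": 0},
    {"dx": 0,"dy": 0,"dz": 0,"ax": 0,"ay": 0,"az": 0,"gripper": 0}
  ]
}}

```text
clock: 7.5
eef_pos: [577.8, -187.7, 165.9]
tool_rot: [-3.141, 0.001, 1.604]
force: [0.5, -1.1, -1.2]
width: 11.4
gripper_force: 58.7
```

Run:
```python
from h import *
s=grab('side','side3')['color'][:,:,::-1]
cv2.imwrite('pics/c3.png',cv2.resize(s[95:185,245:345],None,fx=6,fy=6,interpolation=cv2.INTER_CUBIC))
```

```text
(no output)
```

View pics/c3.png

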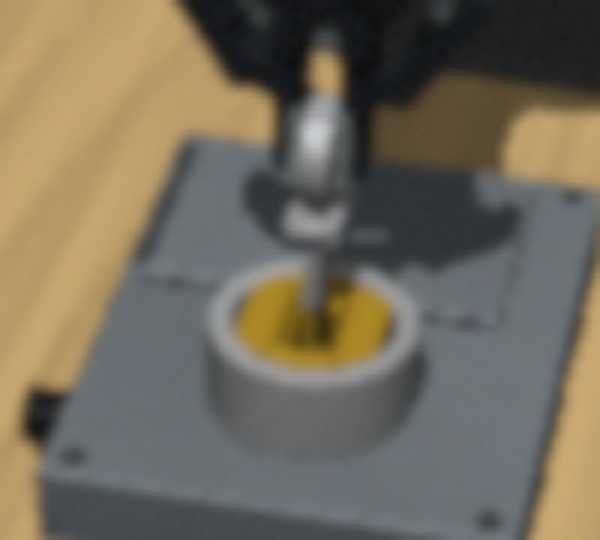

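The blade tip at crop (315,305) is poised over the slot at about (312,325), so it is aligned. Descending in steps with a force check.

>>> {"method": "step_arm", "body": {
  "plan": [
    {"dx": 0,"dy": 0,"dz": 0.03,"ax": 0,"ay": 0,"az": 0,"gripper": 0},
    {"dx": 0,"dy": 0,"dz": 0.03,"ax": 0,"ay": 0,"az": 0,"gripper": 0},
    {"dx": 0,"dy": 0,"dz": 0.03,"ax": 0,"ay": 0,"az": 0,"gripper": 0},
    {"dx": 0,"dy": 0,"dz": 0,"ax": 0,"ay": 0,"az": 0,"gripper": 0}
  ]
}}

```text
clock: 8.05
eef_pos: [577.1, -186.5, 137.8]
tool_rot: [-3.139, -0.001, 1.605]
force: [-0.1, 0.0, -1.1]
width: 11.4
gripper_force: 58.7
```

Free at 20 mm deep. Continuing to the floor.

>>> {"method": "step_arm", "body": {
  "plan": [
    {"dx": 0,"dy": 0,"dz": 0.025,"ax": 0,"ay": 0,"az": 0,"gripper": 0},
    {"dx": 0,"dy": 0,"dz": 0.02,"ax": 0,"ay": 0,"az": 0,"gripper": 0},
    {"dx": 0,"dy": 0,"dz": 0.015,"ax": 0,"ay": 0,"az": 0,"gripper": 0},
    {"dx": 0,"dy": 0,"dz": 0,"ax": 0,"ay": 0,"az": 0,"gripper": 0},
    {"dx": 0,"dy": 0,"dz": 0,"ax": 0,"ay": 0,"az": 0,"gripper": 0}
  ]
}}

```text
clock: 8.68
eef_pos: [577.6, -186.6, 120.8]
tool_rot: [-3.141, -0.001, 1.605]
force: [0.4, 2.1, -3.6]
width: 11.1
gripper_force: 58.7
```

>>> {"method": "step_arm", "body": {
  "plan": [
    {"dx": 0,"dy": 0,"dz": 0.007,"ax": 0,"ay": 0,"az": 0,"gripper": 0},
    {"dx": 0,"dy": 0,"dz": 0,"ax": 0,"ay": 0,"az": 0,"gripper": 0},
    {"dx": 0,"dy": 0,"dz": 0,"ax": 0,"ay": 0,"az": 0,"gripper": 0}
  ]
}}

```text
clock: 9.05
eef_pos: [578.0, -186.6, 119.4]
tool_rot: [3.141, -0.0, 1.605]
force: [-1.9, 3.0, 4.4]
width: 11.3
gripper_force: 59.6
```

>>> {"method": "step_arm", "body": {
  "plan": [
    {"dx": 0,"dy": 0,"dz": 0.007,"ax": 0,"ay": 0,"az": 0,"gripper": 0},
    {"dx": 0,"dy": 0,"dz": 0,"ax": 0,"ay": 0,"az": 0,"gripper": 0},
    {"dx": 0,"dy": 0,"dz": 0,"ax": 0,"ay": 0,"az": 0,"gripper": 0}
  ]
}}

```text
clock: 9.43
eef_pos: [578.1, -186.6, 119.2]
tool_rot: [3.14, -0.001, 1.605]
force: [-5.7, 5.1, 19.1]
width: 11.4
gripper_force: 61.9
```

Home (z matches 119 with a firm floor). Easing the push slightly, then turning clockwise.

>>> {"method": "step_arm", "body": {
  "plan": [
    {"dx": 0,"dy": 0,"dz": -0.005,"ax": 0,"ay": 0,"az": 0,"gripper": 0},
    {"dx": 0,"dy": 0,"dz": 0,"ax": 0,"ay": 0,"az": 0.05,"gripper": 0},
    {"dx": 0,"dy": 0,"dz": 0,"ax": 0,"ay": 0,"az": 0.05,"gripper": 0},
    {"dx": 0,"dy": 0,"dz": 0,"ax": 0,"ay": 0,"az": 0.05,"gripper": 0},
    {"dx": 0,"dy": 0,"dz": 0,"ax": 0,"ay": 0,"az": 0.05,"gripper": 0},
    {"dx": 0,"dy": 0,"dz": 0,"ax": 0,"ay": 0,"az": 0.05,"gripper": 0},
    {"dx": 0,"dy": 0,"dz": 0,"ax": 0,"ay": 0,"az": 0.05,"gripper": 0},
    {"dx": 0,"dy": 0,"dz": 0,"ax": 0,"ay": 0,"az": 0.05,"gripper": 0},
    {"dx": 0,"dy": 0,"dz": 0,"ax": 0,"ay": 0,"az": 0.05,"gripper": 0},
    {"dx": 0,"dy": 0,"dz": 0,"ax": 0,"ay": 0,"az": 0,"gripper": 0}
  ]
}}

```text
clock: 10.68
eef_pos: [577.1, -186.1, 119.3]
tool_rot: [-3.14, -0.001, 0.977]
force: [-4.7, 4.8, 11.9]
width: 11.2
gripper_force: 60.8
```

```bash
python3 -c "
from h import *
s=ctrl.read_state();print(s['torque'],s['force'],s['qpos'])"
```

```text
[1.16565251 1.04949637 0.12733322] [-4.70385207  4.84585698 11.94974898] [-0.02193578  0.78948322  0.48006163  1.76478962 -0.52273477  0.71923746
  0.14537741]
```

>>> {"method": "step_arm", "body": {
  "plan": [
    {"dx": 0,"dy": 0,"dz": 0,"ax": 0,"ay": 0,"az": 0.05,"gripper": 0},
    {"dx": 0,"dy": 0,"dz": 0,"ax": 0,"ay": 0,"az": 0.05,"gripper": 0},
    {"dx": 0,"dy": 0,"dz": 0,"ax": 0,"ay": 0,"az": 0.05,"gripper": 0},
    {"dx": 0,"dy": 0,"dz": 0,"ax": 0,"ay": 0,"az": 0.05,"gripper": 0},
    {"dx": 0,"dy": 0,"dz": 0,"ax": 0,"ay": 0,"az": 0.05,"gripper": 0},
    {"dx": 0,"dy": 0,"dz": 0,"ax": 0,"ay": 0,"az": 0.05,"gripper": 0},
    {"dx": 0,"dy": 0,"dz": 0,"ax": 0,"ay": 0,"az": 0.05,"gripper": 0},
    {"dx": 0,"dy": 0,"dz": 0,"ax": 0,"ay": 0,"az": 0.04,"gripper": 0},
    {"dx": 0,"dy": 0,"dz": 0,"ax": 0,"ay": 0,"az": 0,"gripper": 0}
  ]
}}

```text
clock: 11.8
eef_pos: [575.8, -185.3, 119.3]
tool_rot: [-3.136, 0.002, 0.365]
force: [-7.4, 6.7, 15.4]
width: 11.3
gripper_force: 61.3
```

Run:
```python
from h import *
s=ctrl.read_state();print(s['torque'],s['qpos'])
s=grab('side','side4')['color'][:,:,::-1]
cv2.imwrite('pics/c4.png',cv2.resize(s[85:205,235:365],None,fx=5,fy=5,interpolation=cv2.INTER_CUBIC))
```

```text
[1.64887468 1.82473499 0.12868378] [-0.11204     0.83338277  0.64526332  1.76876561 -0.68605885  0.78395633
 -0.32156543]
```

View pics/c4.png

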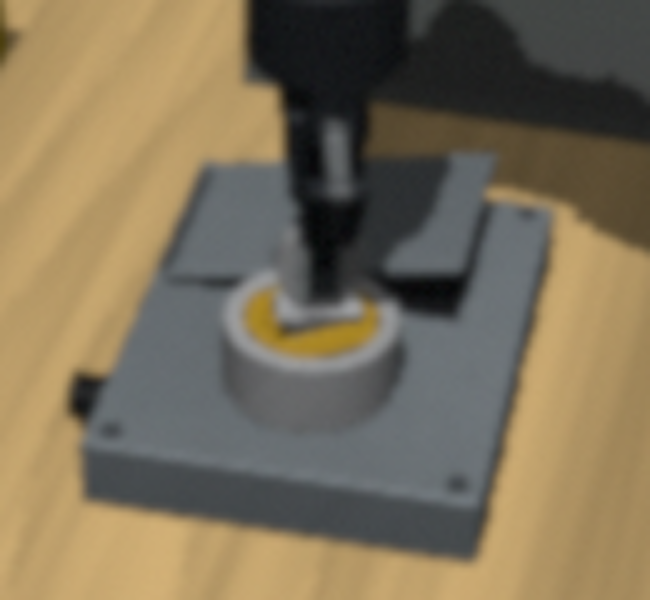

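The hatch is visibly ajar (its edge is raised at crop (430,280)) and the key is seated. No stop torque yet, so I'll turn a little further.

>>> {"method": "step_arm", "body": {
  "plan": [
    {"dx": 0,"dy": 0,"dz": 0,"ax": 0,"ay": 0,"az": 0.03,"gripper": 0},
    {"dx": 0,"dy": 0,"dz": 0,"ax": 0,"ay": 0,"az": 0.03,"gripper": 0},
    {"dx": 0,"dy": 0,"dz": 0,"ax": 0,"ay": 0,"az": 0.02,"gripper": 0},
    {"dx": 0,"dy": 0,"dz": 0,"ax": 0,"ay": 0,"az": 0,"gripper": 0}
  ]
}}

```text
clock: 12.35
eef_pos: [575.6, -185.0, 119.3]
tool_rot: [-3.136, 0.003, 0.239]
force: [-7.2, 7.5, 16.1]
width: 11.4
gripper_force: 61.4
```

```bash
python3 -c "
from h import *
s=ctrl.read_state();print(s['torque'],s['tool_rot'])"
```

```text
[1.85565806 1.94757123 0.1716524 ] [-3.13587621e+00  3.01003231e-03  2.39484802e-01]
```

>>> {"method": "step_arm", "body": {
  "plan": [
    {"dx": 0,"dy": 0,"dz": 0,"ax": 0,"ay": 0,"az": 0.03,"gripper": 0},
    {"dx": 0,"dy": 0,"dz": 0,"ax": 0,"ay": 0,"az": 0.02,"gripper": 0},
    {"dx": 0,"dy": 0,"dz": 0,"ax": 0,"ay": 0,"az": 0,"gripper": 0}
  ]
}}

```text
clock: 12.72
eef_pos: [575.7, -184.9, 119.4]
tool_rot: [-3.137, 0.004, 0.165]
force: [-9.0, 6.7, 15.9]
width: 11.4
gripper_force: 67.2
```

```bash
python3 -c "
from h import *
s=ctrl.read_state();print(s['torque'],s['tool_rot'])"
```

```text
[1.73935208 1.89357448 1.09969907] [-3.13653044  0.00397285  0.16494762]
```

Stop reached. Unload slightly and release.

>>> {"method": "step_arm", "body": {
  "plan": [
    {"dx": 0,"dy": 0,"dz": -0.005,"ax": 0,"ay": 0,"az": -0.04,"gripper": 0},
    {"dx": 0,"dy": 0,"dz": 0,"ax": 0,"ay": 0,"az": 0,"gripper": 0},
    {"dx": 0,"dy": 0,"dz": 0,"ax": 0,"ay": 0,"az": 0,"gripper": 0.5},
    {"dx": 0,"dy": 0,"dz": 0,"ax": 0,"ay": 0,"az": 0,"gripper": 0.5},
    {"dx": 0,"dy": 0,"dz": 0,"ax": 0,"ay": 0,"az": 0,"gripper": 0.5},
    {"dx": 0,"dy": 0,"dz": 0,"ax": 0,"ay": 0,"az": 0,"gripper": 0.5},
    {"dx": 0,"dy": 0,"dz": 0,"ax": 0,"ay": 0,"az": 0,"gripper": 0.5},
    {"dx": 0,"dy": 0,"dz": -0.1,"ax": 0,"ay": 0,"az": 0,"gripper": 0.5},
    {"dx": 0,"dy": 0,"dz": -0.15,"ax": 0,"ay": 0,"az": 0,"gripper": 0.5},
    {"dx": 0,"dy": 0,"dz": -0.15,"ax": 0,"ay": 0,"az": 0,"gripper": 0.5},
    {"dx": 0,"dy": 0,"dz": -0.15,"ax": 0,"ay": 0,"az": 0,"gripper": 0.5},
    {"dx": 0,"dy": 0,"dz": 0,"ax": 0,"ay": 0,"az": 0,"gripper": 0.5},
    {"dx": 0,"dy": 0,"dz": 0,"ax": 0,"ay": 0,"az": 0,"gripper": 0.5}
  ]
}}

```text
clock: 14.35
eef_pos: [577.6, -186.3, 284.2]
tool_rot: [-3.141, 0.0, 0.223]
force: [-0.5, 0.2, -0.7]
width: 42.8
gripper_force: 0.0
```

Run:
```python
from h import *
im=grab('side','side5');s=im['color'][:,:,::-1]
cv2.imwrite('pics/c5.png',cv2.resize(s[85:205,235:365],None,fx=5,fy=5,interpolation=cv2.INTER_CUBIC))
P=cloud(im).reshape(-1,3);C=im['color'].reshape(-1,3).astype(int)
q=P[(np.hypot(P[:,0]-577,P[:,1]+185)<30)&(P[:,2]>86)&(P[:,2]<150)];print(len(q),q.mean(0),np.percentile(q[:,2],97),q.max(0),q.min(0))
```

```text
285 [ 575.15524831 -177.47887914  111.21359361] 131.66912722182138 [ 596.81327292 -168.8180304   134.22114759] [ 553.64479214 -195.01439368   86.27167907]
```

View pics/c5.png

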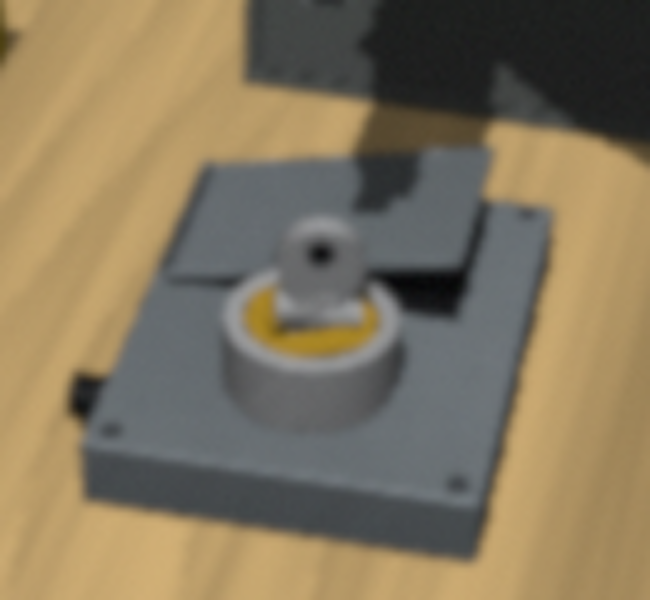

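The disc key stands in the lock (eye at crop (320,252)), the hatch is ajar, and the gripper is clear. The disc top at about 133 mm gives a centre about 32 mm above the mouth, so the key is fully home.

```bash
python3 -c "
from cell import ctrl
print(ctrl.finish_job())"
```

```text
the job is handed in; nothing more can be done
None
```

The job is handed in: the disc-bowed key was pushed fully home and turned clockwise to the stop, the hatch stands ajar, and the key is left standing in the lock with the gripper clear; the verdict itself was not returned.

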